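Hold a tube carrier against the scanner fence with a push rod

TASK

Pull the blue-handled push rod out of its upright holder, put its ball tip in the orange notch of the tube carrier and slide the carrier across the grey deck until its back is flush against the scanner's aluminium fence, square to it. Then press with one diagonal push of the rod, towards the fence and down at once, so that the carrier is held firmly against both fence and deck, and finish while still holding: keep gripping the rod and keep up the push. Only the rod may touch the carrier, and the marker and the other things on the bench are left where they are.

Things in the scene. Friction and masses are not known exactly. Their poses are not given: they have to be found in the camera images.
- rod_grip (a point): Centre of the push rod's blue handle, a square bar 20 x 20 mm, 70 mm long; grip it here. The rod (90 g, 180 mm long, steel shaft 14 mm thick) stands in one of the holder's two holes, leaning up to 5 degrees. z runs along the rod towards the handle's end, x and y are square to the handle's faces. The tip point is 137 mm below; the handle reaches 35 mm above and below this point.
- rod_tip (a point): Centre of the black rubber ball, 16 mm in diameter, at the lower end of the push rod; axes as rod_grip.
- holder: Grey block that is the upright holder, 60 x 140 x 80 mm (x, y, z), fixed; it may stand on the robot's left or right. Origin at the centre of its underside. Two square holes 18 mm wide, 75 mm deep, at y = +40 and -40 mm on its x = 0 line: one holds the push rod, the other the marker.
- marker_mid (a point): Middle of the white marker with black cap, 16 mm thick, 120 mm long, upright in the holder's other hole, its top 125 mm above the table. To be left in place.
- carrier_notch (a point): Where the ball's centre lies when seated in the orange push notch in the middle of the carrier's front. The notch is an open corner: floor 8 mm below this point (this point is 20 mm above the carrier's underside), upright wall 8 mm away in +x, cheeks at y = +-14 mm (10 mm thick, tops 10 mm above this point), open above and to -x. x points to the carrier's back, z up.
- carrier_back (a point): Centre of the carrier's flat back face (42 mm high, 130 mm wide); x points out of the back, z up; the notch point is 50.5 mm in front of it. Carrier: white block 64 mm deep, about 300 g, loose, with a 12 mm high step in front and five yellow-capped tubes fixed in it, tops 97 mm up, 20 mm in front of the back. It starts 25 to 50 mm (at its corners 10 mm more or less) short of the fence.
- deck: Grey plate 220 x 220 x 8 mm fixed on the table, on which the carrier stands and slides. Origin at the centre of its underside, its top 8 mm higher; x points to the fence. Friction is about 0.6: the carrier slides and squares itself on the fence under a level push of about 10 N in the notch, but drags and stays skewed if pressed down before it is square.
- fence: Aluminium bar 200 mm long (y), 30 mm high, fixed on the deck's far edge, white scanner housing (52 mm high) behind it. Origin: middle of the lower edge of the face the carrier must meet, at the deck's top; x points into the fence, z up. Rigid. Flush means carrier_back within 3 mm of this face and square; a hold of about 10 N towards the fence and 10 N down is right.
- spray_bottle: White spray bottle, 53 mm wide, 140 mm tall, origin at the centre of its underside; stands left or right, opposite the holder. A bystander, to be left in place.
- antiseptic: Clear bottle with white cap, 70 mm wide, 130 mm tall, origin at the centre of its underside. A bystander, to be left in place.
- tube_rack: White tube rack, 100 x 240 mm, its tubes 99 mm tall, origin at the centre of its underside. A bystander, to be left in place.
- tape_roll: Roll of paper tape lying flat, 70 mm wide, 25 mm high, origin at the centre of its underside. A bystander, to be left in place.
- carrier: The tube carrier; origin at the centre of its underside, 32 mm in front of its back face; axes as carrier_back.
- push_rod: The push rod; origin at the bottom of its ball, 8 mm below the tip point; axes as rod_grip.
There are look-alikes about, which are no part of the job. There is more than one size of the push_rod; the job needs the largest.

How it is judged:
By the outcome, as a careful person would: the job done as asked, in the order asked, and still so for the second after the job is handed in, while the arm keeps its last pose, push and grip.
It also fails if it takes over 56 s, if anything falls off the work surface, if the arm or the gripper's body presses on something with over 40 N, if the wrist force passes 120 N, or if a joint passes its speed limit or range.

ROBOT

A 7-joint arm with a two-finger parallel gripper is mounted at the origin on the work surface. World frame = base frame: x ahead of the robot, y to its left, z up, the work surface at z = 0. Lengths are in mm, angles in rad, forces in N, time in s.
With the tool pointing down it reaches from about 425 to 950 mm from the base axis. Payload 4.7 kg.
Tool frame: the origin (TCP) lies midway between the tips of the shut fingers; the grasp point (between the pads) lies 19 mm behind it; z points along the fingers, y is the line along which they close (so a half turn about z gives the same grasp; the last joint's range is limited). The gripper opens to 87 mm and grips with 3 to 60 N. Pads are 19 mm wide; open, the fingers measure 117 mm over their backs; the gripper's body (75 mm by 190 mm) begins 51 mm behind the grasp point.
Start: joints at [-1.311, 0.469, -0.049, 1.532, 0.024, 1.141, -0.082], TCP at [192.2, 647.077, 222.573] pointing down, gripper open.
Joint ranges: [-2.59, 2.59], [-0.33, 1.99], [-1.39, 1.29], [0.1, 2.45], [-1.04, 4.18], [0.21, 1.99], [-2.66, 2.66]. Speed limits (rad/s): [2.57, 2.57, 3.14, 3.14, 3.14, 3.14, 3.14].

INTERFACE

Orientations are given as a unit quaternion [w, x, y, z].
In Python, from cell import goto, move_straight, set_joints, release, clamp, sleep, solve_ik, sense, get_image, MotionError, close_job gives the robot as it stands. Calls block until the motion is done:
- goto(position, orientation): joint-space move of the TCP to a pose.
- move_straight(position, velocity=150, rotation=None, until_force=None): straight line of the TCP; rotation=None keeps the orientation; velocity is the mean speed in mm/s. With until_force (N) it stops when the force on the tool has changed by that much, and returns True; else False.
- set_joints(angles): joint-space move.
- release() and clamp(grasp_force=None): open the fingers fully, or close them until they stop; grasp_force is the grip in N (None keeps the last).
- sleep(seconds).
- solve_ik(position, orientation): joint angles nearest the present ones, or None.
- sense(): the state.
- get_image(name): name is "side" or "top" or "wrist"; returns a dict with "color" (480x640x3 uint8, blue, green, red), "fovy" (degrees; the focal length in pixels is half the picture's height over the tangent of half this angle, whatever the lens; pixels are square), "cx", "cy" (the principal point, pixels), "k1" (the pictures are not rectified: a ray, as slopes to the right and down, at radius r is drawn at 1 + k1 r^2 times it, then the intrinsics apply), "camera_from_world" (4x4, takes a point from world to camera coordinates); the wrist camera has in their place "T_tool_cam" (4x4, takes a point from camera to tool coordinates, whose origin is the TCP and whose axes are the flange's). Camera axes: x right, y up, looking along -z (the intrinsics and any distortion apply to the point x, -y, -z); pixel columns grow to the right and rows downward; lengths in mm; the calibration is good to about 2 mm. A picture is of the moment at which its call begins: read the wrist's pose just before it. There is no depth.
A pose or a line that the arm cannot do raises MotionError and nothing moves.
- close_job(): hands the job in; it is judged then, once.
The state is a dict: "clock": time; "qpos": joint angles; "dq": joint speeds; "joint_efforts": joint torques, N m; "position": TCP position; "ee_rot": TCP orientation; "ft_force": force on the tool from outside, world axes, zero at the start; "wrist_torque": the same for the moment, N m; "width": finger opening in mm; "finger_force": force on a finger pad.
Only numpy, scipy, OpenCV 4.12 (cv2) and the standard library are available. Lean on these libraries where they do the work, as an engineer would, in place of code of your own. Each camera call takes 0.05 s, during which the arm holds its last target. There are 200 camera calls.

## Working session

There is one attempt and no reset: what is moved stays moved. The work goes in short steps, each a Python script; the robot and the scene stay as the last script left them, time stands still between calls to the robot, and variables do not carry over. Pictures are saved under pics/ and viewed, at most 10 in all, crops included, and the job is handed in when it is done.

```bash
mkdir -p pics; ls
python3 - <<'E'
from cell import *
import cv2,numpy as np,pickle
d={n:get_image(n) for n in("side","top","wrist")}
s=sense();pickle.dump((d,s),open('i0.pkl','wb'))
for n in d:
  cv2.imwrite(f'pics/{n}0.png',d[n]['color']);print(n,{k:v for k,v in d[n].items() if k!='color'})
print(s)
E
```

```text
pics
side {'fovy': 45.557597561040524, 'cx': 319.9450979049364, 'cy': 241.17461882987567, 'k1': 0.019801469413950883, 'camera_from_world': array([[-9.70397899e-01, -2.41233840e-01, -1.15823669e-02,
         5.35023305e+02],
       [ 1.26451410e-01, -5.48357934e-01,  8.26627859e-01,
        -1.41983618e+02],
       [-2.05761895e-01,  8.00693331e-01,  5.62629747e-01,
        -1.55178042e+03],
       [ 0.00000000e+00,  0.00000000e+00,  0.00000000e+00,
         1.00000000e+00]])}
top {'fovy': 52.96202174135023, 'cx': 319.82555109969155, 'cy': 246.58685693511148, 'k1': -0.07980043216770466, 'camera_from_world': array([[-4.77026203e-03, -9.99988607e-01, -1.72661177e-04,
         8.86090870e+00],
       [ 9.85530593e-01, -4.73054733e-03,  1.69431617e-01,
        -5.70960272e+02],
       [-1.69430503e-01,  6.38070338e-04,  9.85541931e-01,
        -1.43463368e+03],
       [ 0.00000000e+00,  0.00000000e+00,  0.00000000e+00,
         1.00000000e+00]])}
wrist {'fovy': 60.14224681011683, 'cx': 317.49744046186873, 'cy': 242.8048624709022, 'k1': -0.0850011150143327, 'T_tool_cam': array([[ 6.0344320
[... 339 characters left out ...]
 'qpos': array([-1.31089541,  0.4692512 , -0.04859147,  1.53341683,  0.02412732,
        1.14097794, -0.0823248 ]), 'dq': array([ 0.00106543, -0.00248754,  0.00079249, -0.00266307,  0.00041494,
        0.00096507, -0.00059188]), 'joint_efforts': array([ 7.79802776e-04, -5.08425987e+01, -8.07586941e-02, -2.36419970e+01,
       -6.13913848e-02,  3.56235495e-02,  1.12719742e-04]), 'position': array([192.1056397 , 646.61573658, 221.74498899]), 'ee_rot': array([-7.01679312e-05,  1.43894634e-01,  9.89592743e-01, -7.30090020e-04]), 'ft_force': array([0.36407718, 0.87282249, 0.68766981]), 'wrist_torque': array([ 0.00755559, -0.02527331,  0.00453885]), 'finger_force': 0.0, 'width': 87.03985436539378}
```

View pics/top0.png

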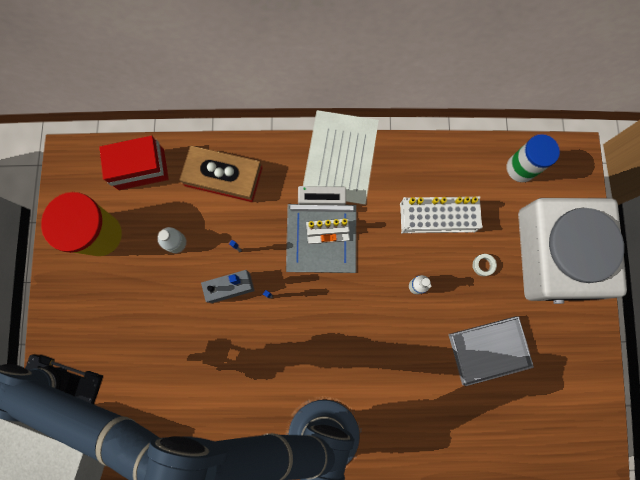

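View pics/side0.png

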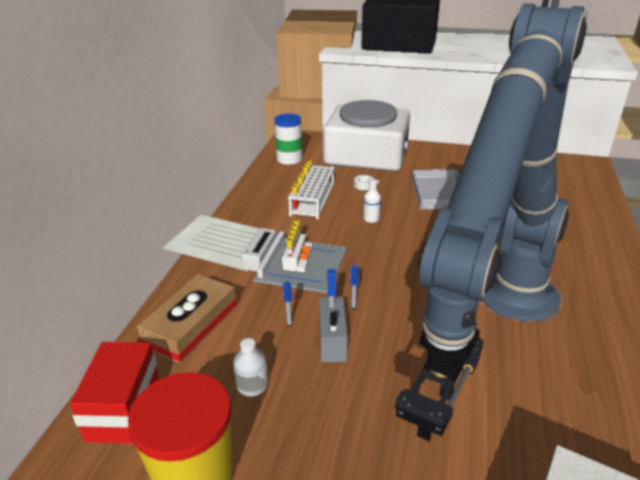

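The top view shows the holder at (228,286), the rod's blue handle at (233,279) and the marker at (211,289). Two smaller decoy rods stand at (234,244) and (267,294). The carrier is at (328,231) with its orange notch at (328,238), and the fence runs along the deck's far edge at row 207. The side view confirms that the rod in the holder has the largest handle.

```bash
cat > h.py <<'E'
import numpy as np,cv2
from scipy.spatial.transform import Rotation as R
def Rq(q): return R.from_quat(np.roll(q,-1))
def qR(r): return np.roll(r.as_quat(),1)
def cam(im,s=None):
    if 'T_tool_cam' in im:
        T=np.eye(4);T[:3,:3]=Rq(s['ee_rot']).as_matrix();T[:3,3]=s['position'];W=T@im['T_tool_cam']
    else: W=np.linalg.inv(im['camera_from_world'])
    f=240/np.tan(np.radians(im['fovy']/2))
    return W,np.array([[f,0,im['cx']],[0,f,im['cy']],[0,0,1]]),np.array([im['k1'],0,0,0,0.])
def rays(im,px,s=None):
    W,K,D=cam(im,s)
    p=cv2.undistortPointsIter(np.float64(px).reshape(-1,1,2),K,D,None,None,(3,50,1e-9)).reshape(-1,2)
    return W[:3,3],np.c_[p[:,0],-p[:,1],-np.ones(len(p))]@W[:3,:3].T
def plane(im,px,z,s=None):
    o,d=rays(im,px,s); return o+d*((z-o[2])/d[:,2])[:,None]
def proj(im,P,s=None):
    W,K,D=cam(im,s); c=(np.atleast_2d(P)-W[:3,3])@W[:3,:3]
    c=c*[1,-1,-1]; return cv2.projectPoints(c,np.zeros(3),np.zeros(3),K,D)[0].reshape(-1,2)
def tri(*obs):  # (o,d) pairs
    A=np.zeros((3,3));b=np.zeros(3)
    for o,d in obs:
        d=d/np.linalg.norm(d);M=np.eye(3)-np.outer(d,d);A+=M;b+=M@o
    return np.linalg.solve(A,b)
def blobs(im,lo,hi,amin=8):
    m=cv2.inRange(cv2.cvtColor(im['color'],cv2.COLOR_BGR2HSV),lo,hi)
    cs=cv2.findContours(m,cv2.RETR_EXTERNAL,cv2.CHAIN_APPROX_NONE)[0]
    return sorted([c.reshape(-1,2) for c in cs if cv2.contourArea(c)>=amin],key=lambda c:-cv2.contourArea(c))
BLUE=((105,150,60),(130,255,255));ORG=((5,180,120),(15,255,255))
E
python3 - <<'E'
from h import *;import pickle
d,s=pickle.load(open('i0.pkl','rb'));np.set_printoptions(precision=1,suppress=True)
for n in('top','side'):
  for nm,c in(('b',BLUE),('o',ORG)):
    for k in blobs(d[n],*c): print(n,nm,k.mean(0),cv2.contourArea(k),cv2.minAreaRect(k)[1])
t,sd=d['top'],d['side']
print('orange z28',plane(t,[[328,238]],28),'deck corners',plane(t,[[286,272],[356,272]],8),'fence ends top',plane(t,[[287,208],[355,208]],38))
print('holder',plane(t,[[202,289],[206,302],[252,290],[248,271]],80))
E
```

```text
top b [542.  150.5] 816.0 (31.0, 33.0)
top b [232.5 278.8] 44.5 (9.0, 7.0)
top b [266.1 293. ] 22.0 (5.547001838684082, 4.992301940917969)
top b [232.8 244.1] 20.0 (7.77817440032959, 4.949747562408447)
top o [573.  435.3] 585.5 (13.460938453674316, 96.93777465820312)
top o [601.4 390.7] 487.5 (29.62968635559082, 45.28664016723633)
top o [533.1 453.4] 305.5 (14.491273880004883, 123.18656921386719)
top o [262.7 391.2] 288.0 (25.09786033630371, 73.61614990234375)
top o [176.2 405.7] 199.0 (19.50643539428711, 46.96513748168945)
top o [ 54.6 213.8] 183.5 (31.895259857177734, 80.70887756347656)
top o [418.  463.2] 181.5 (21.0, 57.0)
top o [ 99.1 352.7] 180.0 (36.89101791381836, 15.952873229980469)
top o [485.4 465.9] 162.0 (44.20465087890625, 8.75300121307373)
top o [570.7 387.3] 157.0 (16.081523895263672, 26.083446502685547)
top o [ 50.4 258.3] 156.5 (19.38748550415039, 38.458091735839844)
top o [141.7 401.8] 120.5 (18.0, 18.0)
top o [483.7 439.9] 105.5 (11.0, 44.0)
top o [ 65.3 353.7] 104.0 (33.75669479370117, 12.088547706604004)
top o [297.5 172.2] 102.0 (16.970563888549805, 13.57645034
[... 10592 characters left out ...]
top o [ 85.8 151.9] 8.0 (5.0, 10.0)
top o [ 48.5 141.1] 8.0 (4.472135543823242, 2.683281421661377)
top o [559.9 135.7] 8.0 (3.3339743614196777, 13.139781951904297)
side b [287.3 120.1] 206.5 (11.0, 23.0)
side b [331.2 282.3] 159.5 (25.0, 7.0)
side b [354.2 275.1] 91.5 (17.0, 6.0)
side b [287. 291.] 90.0 (18.0, 6.0)
side o [167.9 451.3] 55.5 (22.669702529907227, 110.36756134033203)
side o [304.3 252.2] 52.5 (6.008327484130859, 11.384199142456055)
orange z28 [[601.7 -19.6  28. ]] deck corners [[ 497.6  112.6    8. ]
 [ 496.5 -107.     8. ]] fence ends top [[ 696.6  108.9   38. ]
 [ 695.6 -105.2   38. ]]
holder [[438.9 358.4  80. ]
 [400.2 345.1  80. ]
 [435.6 208.5  80. ]
 [492.5 221.5  80. ]]
```

Run:
```python
import cv2
im=cv2.imread('pics/top0.png')[190:310,190:370];cv2.imwrite('pics/c1.png',cv2.resize(im,None,fx=4.4,fy=4.4,interpolation=2))
```

```text
(no output)
```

View pics/c1.png

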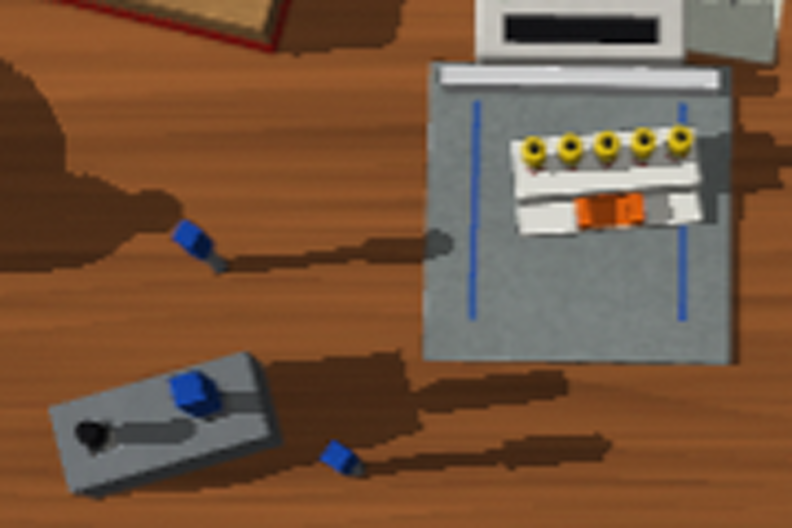

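The enlarged crop shows the holder yawed about 15°, with the rod at its -y hole. The carrier is yawed about +4.5° and the deck and fence are square to the world. I'll triangulate the handle, check IK for the key poses, then take wrist views from above the rod.

```bash
cat >> h.py <<'E'
def down(yaw): # tool x along world dir yaw, z down
    return R.from_euler('z',yaw,degrees=True)*R.from_quat([1,0,0,0])
def tilt(a,flip=False): # pointing forward by a from vertical, about world y
    return R.from_euler('y',-a,degrees=True)*down(180 if flip else 0)
E
python3 - <<'E'
from h import *;import pickle
from cell import *
d,s=pickle.load(open('i0.pkl','rb'));np.set_printoptions(precision=2,suppress=True)
def T(a,b):
  A=rays(d['top'],[a]);B=rays(d['side'],[b]);return tri((A[0],A[1][0]),(B[0],B[1][0]))
g=T([232.5,278.8],[331.2,282.3]);print('grip',g,'decoys',T([266.1,293],[354.2,275.1]),T([232.8,244.1],[287,291]))
print(Rq(s['ee_rot']).as_matrix())
N=np.array([600,-20,28.])
for f in(0,1):
  print(f,'pick',solve_ik([g[0],g[1],135],qR(down(15+180*f))))
  for a in(0,35,45,55):
    r=tilt(a,f);print(a,solve_ik(N-118*r.as_matrix()[:,2],qR(r)),solve_ik(N+[40,0,0]-118*r.as_matrix()[:,2],qR(r)) is not None)
# wrist looks: camera above rod
ims=[]
for yaw,off in((15,-20),(15,-110)):
  r=down(yaw);p=[g[0],g[1],330]+off*r.as_matrix()[:,0]
  goto(p,qR(r)); sleep(.2);s=sense();im=get_image('wrist');ims.append((im,s));print(s['clock'],s['position'],proj(im,g,s))
pickle.dump(ims,open('i1.pkl','wb'))
cv2.imwrite('pics/w1.png',np.hstack([cv2.resize(i[0]['color'],(400,300)) for i in ims]))
E
```

```text
grip [460.25 254.19 152.11] decoys [422.28 162.59 111.55] [568.06 263.17 112.55]
[[-0.96  0.28 -0.  ]
 [ 0.28  0.96 -0.  ]
 [-0.   -0.   -1.  ]]
0 pick [-1.05  0.36  0.58  2.   -0.26  0.85 -1.63]
0 [-0.63  0.54  0.83  1.83 -0.47  0.98 -1.17] True
35 None False
45 None False
55 None False
1 pick [-0.61  0.33  0.03  1.98 -0.01  0.84  1.26]
0 [-0.35  0.44  0.41  1.82 -0.22  0.93  1.73] True
35 [ 0.64  0.28 -0.79  2.37  1.79  0.24 -0.21] True
45 None False
55 None False
2.1083 [440.69 249.74 329.77] [[317.51 193.16]]
2.8083 [354.89 225.97 330.07] [[316.37  80.32]]
```

View pics/w1.png

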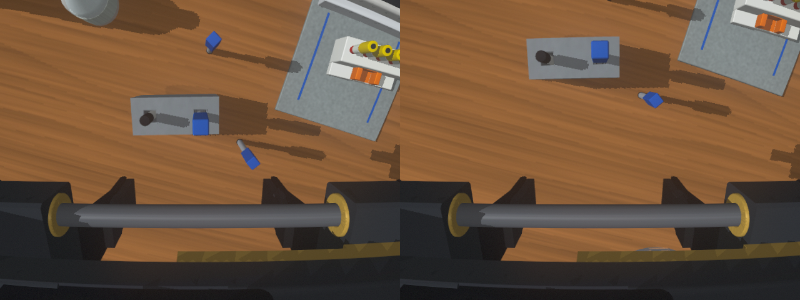

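In the left wrist view (full-resolution pixels) the holder is near (280,185), with the rod handle at (320,197). In the right view the handle is at (320,80). Next I'll enlarge both handles to measure the lean.

Run:
```python
from h import *;import pickle
ims=pickle.load(open('i1.pkl','rb'));np.set_printoptions(precision=1,suppress=True)
out=[]
for (im,s),(x0,y0) in zip(ims,((200,140),(200,45))):
  hsv=cv2.cvtColor(im['color'],cv2.COLOR_BGR2HSV)
  m=cv2.inRange(hsv,*BLUE);sub=m.copy();sub[:, :280]=0;sub[:,350:]=0;sub[:y0]=0;sub[y0+90:]=0
  v=hsv[...,2][sub>0];t,_=cv2.threshold(v.reshape(-1,1),0,255,cv2.THRESH_OTSU);print('otsu',t)
  for nm,mm in(('hi',(sub>0)&(hsv[...,2]>t)),('lo',(sub>0)&(hsv[...,2]<=t))):
    c=max(cv2.findContours(mm.astype(np.uint8),0,1)[0],key=cv2.contourArea);print(nm,cv2.minAreaRect(c),cv2.boundingRect(c))
    print(cv2.boxPoints(cv2.minAreaRect(c)).tolist())
  out.append(cv2.resize(im['color'][y0:y0+90,x0:x0+150],None,fx=5,fy=3.3*5/3.3,interpolation=2)[:,:])
print(proj(ims[0][0],[[460.25,254.2,187],[460.25,254.2,117]],ims[0][1]),proj(ims[1][0],[[460.25,254.2,187],[460.25,254.2,117]],ims[1][1]))
cv2.imwrite('pics/w2.png',cv2.resize(np.vstack(out),(500,600)))
```

```text
otsu 156.0
hi ((319.5, 203.5), (23.0, 23.0), 90.0) (308, 192, 24, 24)
[[308.0, 192.0], [331.0, 192.0], [331.0, 215.0], [308.0, 215.0]]
lo ((320.5, 198.0), (25.0, 34.0), -0.0) (308, 181, 26, 35)
[[308.0, 215.0], [308.0, 181.0], [333.0, 181.0], [333.0, 215.0]]
otsu 158.0
hi ((318.5, 78.5), (27.0, 25.0), 90.0) (306, 65, 26, 28)
[[306.0, 65.0], [331.0, 65.0], [331.0, 92.0], [306.0, 92.0]]
lo ((325.9808044433594, 85.50074768066406), (17.664608001708984, 36.79673767089844), 42.79739761352539) (307, 66, 26, 28)
[[307.0, 93.00000762939453], [332.0, 66.00000762939453], [344.96160888671875, 78.0014877319336], [319.96160888671875, 105.0014877319336]]
[[317.5 200.4]
 [317.5 187.2]] [[316.3  74.8]
 [316.4  84.8]]
```

View pics/w2.png

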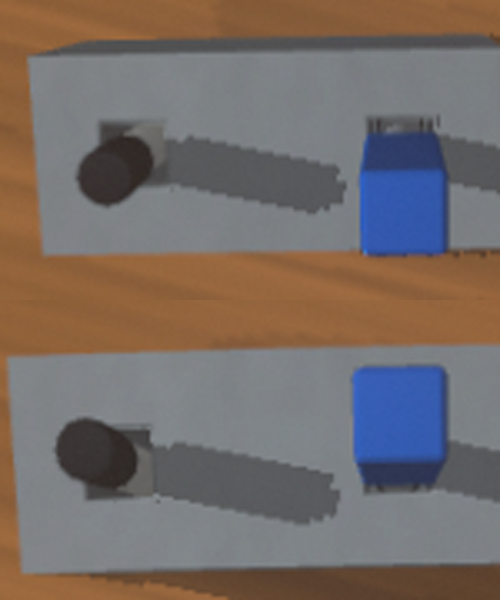

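The rod stands upright to within about 1° and its faces are aligned with the 15° holder yaw. Its top-face centre is at (321,203) and (320,79) in the two views. I'll take one close look at the carrier, check tilt reachability, then grasp.

Run:
```python
from h import *;import pickle
from cell import *
np.set_printoptions(precision=2,suppress=True)
ims=pickle.load(open('i1.pkl','rb'))
A=rays(ims[0][0],[[321,203.4]],ims[0][1]);B=rays(ims[1][0],[[320,78.9]],ims[1][1])
print('rod top',tri((A[0],A[1][0]),(B[0],B[1][0])),plane(ims[0][0],[[321,203.4]],186,ims[0][1]),plane(ims[1][0],[[320,78.9]],186,ims[1][1]))
goto([545,-20,300],qR(down(180)));sleep(.2);s=sense();im=get_image('wrist');pickle.dump((im,s),open('i2.pkl','wb'))
cv2.imwrite('pics/w3.png',im['color']);print(s['clock'],s['position'])
for a in(25,30,35,38,40):
  r=tilt(a,1);print(a,[(x,z,solve_ik(np.array([x,-20,z])-118*r.as_matrix()[:,2],qR(r))) for x,z in((590,28),(590,120),(640,28))])
```

```text
rod top [458.46 251.   185.43] [[458.56 251.04 186.  ]] [[458.4  250.99 186.  ]]
6.225 [544.98 -19.86 300.01]
25 [(590, 28, array([-0.72,  0.24,  0.77,  2.29, -0.62,  0.29,  2.14])), (590, 120, array([-0.98,  0.04,  0.97,  2.19, -0.05,  0.49,  1.6 ])), (640, 28, array([-0.58,  0.31,  0.64,  2.18, -0.6 ,  0.32,  2.1 ]))]
30 [(590, 28, array([ 0.66,  0.27, -0.81,  2.3 ,  1.14,  0.26,  0.44])), (590, 120, array([-0.96, -0.03,  0.91,  2.28,  0.12,  0.36,  1.43])), (640, 28, array([ 0.49,  0.32, -0.62,  2.21,  1.  ,  0.26,  0.58]))]
35 [(590, 28, array([ 0.8 ,  0.32, -0.97,  2.38,  1.76,  0.3 , -0.16])), (590, 120, array([-0.82, -0.05,  0.75,  2.35,  0.32,  0.23,  1.22])), (640, 28, array([ 0.63,  0.35, -0.8 ,  2.28,  1.66,  0.28, -0.06]))]
38 [(590, 28, None), (590, 120, None), (640, 28, array([ 0.9 ,  0.52, -1.16,  2.32,  1.85,  0.51, -0.16]))]
40 [(590, 28, None), (590, 120, None), (640, 28, array([ 0.9 ,  0.53, -1.16,  2.35,  1.98,  0.53, -0.28]))]
```

View pics/w3.png

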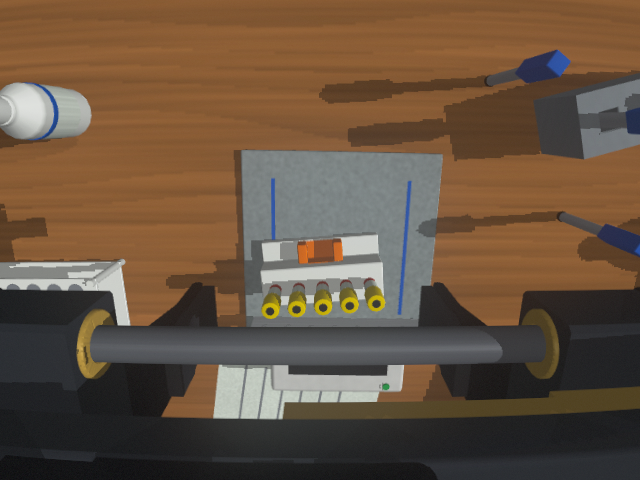

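The wrist view shows the orange notch with cheek outer edges at columns 298 and 342. The step's front edge runs from (262,241) to (378,234), and the deck's front edge is at row 152. Tool tilt is limited by the arm, so I'll hold the rod obliquely, pitched in the pad plane, so it can lean about 45° in the notch. First I'll check IK.

```bash
cat >> h.py <<'E'
def tool(yaw,a,flip): # yawed, pointing "forward" by a from vertical
    return R.from_euler('z',yaw,degrees=True)*tilt(a,flip)
def rodaxis(yaw,L): # unit from grip to tip, rod leaning L (tip forward)
    return R.from_euler('z',yaw,degrees=True).apply([np.sin(np.radians(L)),0,-np.cos(np.radians(L))])
def tcp_for_tip(tip,yaw,L,a): # rod lean L, tool tilt a
    return np.array(tip)-137*rodaxis(yaw,L)+19*tool(yaw,a,1).as_matrix()[:,2]
E
python3 - <<'E'
from h import *;import pickle
from cell import *
np.set_printoptions(precision=2,suppress=True)
im,s=pickle.load(open('i2.pkl','rb'))
bs=[b for b in blobs(im,*ORG,60) if 280<b.mean(0)[0]<360 and 220<b.mean(0)[1]<280]
for b in bs: print(cv2.boundingRect(b),cv2.minAreaRect(b))
print('cheeks z38',plane(im,[[298,251],[342,249]],38,s))
f=plane(im,[[262,241],[378,234]],20,s);print('front edge',f,'yaw',np.degrees(np.arctan2(-(f[1]-f[0])[0],(f[1]-f[0])[1])))
print('deck front',plane(im,[[243,151],[441,155]],8,s))
t=pickle.load(open('i0.pkl','rb'))[0]['top']
for n,px in(('fence top front',[[290,208.5],[353,208.5]]),): print(n,plane(t,px,38))
G=np.array([458.5,251,150.])
for p in(20,25,30,35):
  r=tool(15,-p,1);print('pick',p,solve_ik(G+19*r.as_matrix()[:,2],qR(r)))
  for L in(40,45):
   print(' L',L,[(x,z,solve_ik(tcp_for_tip([x,-20,z],0,L,L-p),qR(tool(0,L-p,1)))) for x,z in((590,30),(590,150),(640,30))])
E
```

```text
(298, 241, 16, 22) ((305.5, 251.5), (21.0, 15.0), 90.0)
(333, 242, 10, 19) ((337.5279235839844, 250.89085388183594), (18.096750259399414, 8.05091667175293), 85.91438293457031)
cheeks z38 [[598.6  -41.58  38.  ]
 [596.33   5.54  38.  ]]
front edge [[592.45 -82.35  20.  ]
 [584.31  46.22  20.  ]] yaw 3.6241924792473093
deck front [[ 494.81 -101.36    8.  ]
 [ 498.44  113.72    8.  ]]
fence top front [[694.9   99.4   38.  ]
 [693.96 -98.86  38.  ]]
pick 20 [-1.    0.57  0.67  1.8  -0.39  1.27  1.67]
 L 40 [(590, 30, array([-0.77,  0.26,  0.83,  2.31, -0.6 ,  0.36,  2.12])), (590, 150, array([-0.99, -0.03,  0.95,  2.18,  0.07,  0.64,  1.48])), (640, 30, array([-0.61,  0.32,  0.68,  2.2 , -0.56,  0.39,  2.07]))]
 L 45 [(590, 30, array([-0.85,  0.27,  0.93,  2.39, -1.02,  0.26,  2.54])), (590, 150, array([-0.94, -0.09,  0.85,  2.26,  0.2 ,  0.51,  1.35])), (640, 30, array([-0.56,  0.29,  0.59,  2.28, -0.73,  0.23,  2.23]))]
pick 25 [-0.97  0.61  0.66  1.75 -0.4   1.37  1.68]
 L 40 [(590, 30, array([-0.74,  0.28,  0.81,  2.25, -0.48,  0.47,  2.01])), (590, 150, array([-0.97,  0.03,  0.97,  
[... 577 characters left out ...]
))]
 L 45 [(590, 30, array([-0.74,  0.29,  0.81,  2.28, -0.51,  0.45,  2.04])), (590, 150, array([-0.98,  0.02,  0.97,  2.15, -0.02,  0.72,  1.57])), (640, 30, array([-0.62,  0.36,  0.71,  2.17, -0.52,  0.49,  2.03]))]
pick 35 [-0.92  0.71  0.64  1.65 -0.41  1.55  1.7 ]
 L 40 [(590, 30, array([-0.7 ,  0.36,  0.8 ,  2.14, -0.41,  0.7 ,  1.94])), (590, 150, array([-0.87,  0.17,  0.94,  2.01, -0.17,  0.95,  1.72])), (640, 30, array([-0.64,  0.44,  0.78,  2.03, -0.46,  0.75,  1.98]))]
 L 45 [(590, 30, array([-0.71,  0.32,  0.8 ,  2.22, -0.45,  0.56,  1.98])), (590, 150, array([-0.93,  0.09,  0.96,  2.09, -0.1 ,  0.82,  1.65])), (640, 30, array([-0.64,  0.39,  0.74,  2.11, -0.49,  0.61,  2.  ]))]
```

Run:
```python
from h import *;import pickle
from cell import *
np.set_printoptions(precision=2,suppress=True)
G=np.array([458.5,251,150.]);r=tool(15,-30,1);q=qR(r);P=G+19*r.as_matrix()[:,2]
goto(P+[0,0,130],q);move_straight(P,150);s=sense();print(s['clock'],s['position']-P,s['ft_force'])
clamp(60);s=sense();print(s['clock'],s['width'],s['finger_force'],s['ft_force'])
move_straight(P+[0,0,60],80);s=sense();print(s['ft_force'],s['width'])
move_straight(P+[0,0,190],150);sleep(.1);s=sense();d={n:get_image(n) for n in('side','top')};print(s['clock'],s['width'],s['ft_force'],s['position'])
pickle.dump((d,s),open('i3.pkl','wb'))
ax=rodaxis(15,0);g=s['position']-19*Rq(s['ee_rot']).as_matrix()[:,2];tip=g+137*ax
print('pred side top/grip/tip',proj(d['side'],[g-35*ax,g,tip]),proj(d['top'],[g,tip]))
x,y=proj(d['side'],g+70*ax)[0].astype(int)
cv2.imwrite('pics/s3.png',cv2.resize(d['side']['color'][max(y-75,0):y+75,x-100:x+100],None,fx=4,fy=4,interpolation=2));print(x-100,y-75)
```

```text
8.4 [ 0.67 -0.03  0.83] [-0.43 -0.11  0.03]
9.5 19.332936793929058 59.98451482504606 [-0.07  0.4  -1.26]
[-0.17 -0.24 -0.63] 19.83551190869114
11.5167 19.473172378913123 [-0.19 -0.25 -0.81] [448.84 248.53 322.56]
pred side top/grip/tip [[331.82 200.69]
 [331.82 214.51]
 [331.81 264.67]] [[220.25 272.38]
 [230.44 278.23]]
231 165
```

View pics/s3.png

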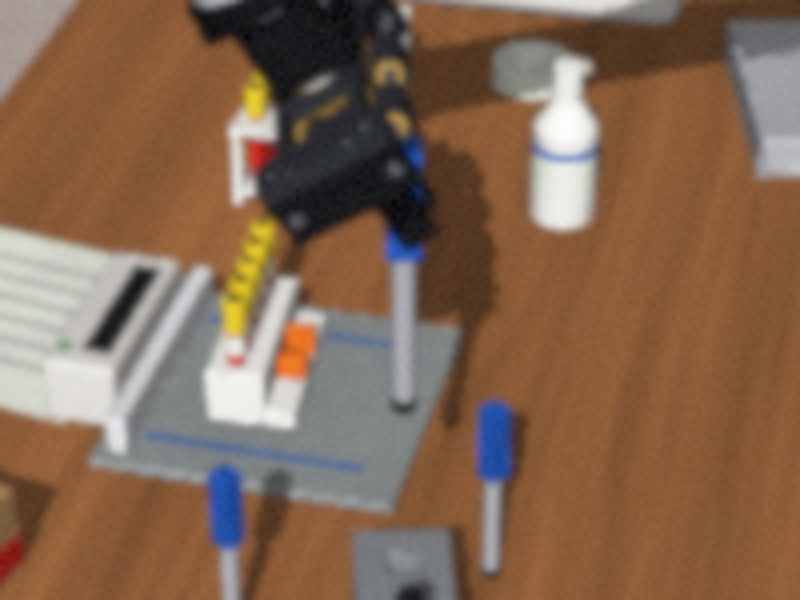

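The side view puts the held rod's ball tip at (331.8,265.5), against a prediction of (331.8,264.7), so the grasp is as planned and both decoys are untouched. Next I'll hover over the notch.

Run:
```python
from h import *;import pickle
from cell import *
np.set_printoptions(precision=2,suppress=True)
q=qR(tool(0,15,1));N=np.array([592,-18,30.])
goto(tcp_for_tip(N+[0,0,150],0,45,15),q);s=sense();print(s['clock'],s['ft_force'],s['width'])
move_straight(tcp_for_tip(N+[0,0,25],0,45,15),120);sleep(.2);s=sense();d={n:get_image(n) for n in('side','top')}
print(s['clock'],s['ft_force'],s['width'],s['position']-tcp_for_tip(N+[0,0,25],0,45,15),s['qpos'])
tip=s['position']-19*Rq(s['ee_rot']).as_matrix()[:,2]+137*rodaxis(0,45)
o=[]
for n in d:
  x,y=proj(d[n],tip)[0];print(n,'tip pred',x,y,'drop',proj(d[n],tip-[0,0,27]));x,y=int(x),int(y)
  o.append(cv2.resize(d[n]['color'][y-40:y+35,x-40:x+40],(400,375),interpolation=2));print(x-40,y-40)
cv2.imwrite('pics/h4.png',np.hstack(o))
```

```text
12.6917 [ 0.13 -0.54 -1.25] 19.535681274667084
14.0833 [ 0.11 -0.6  -0.87] 19.59657574129776 [0.36 0.16 0.51] [-0.82  0.24  0.89  2.25 -0.42  0.5   1.95]
side tip pred 307.48488871083 245.11322679440175 drop [[307.7  252.71]]
267 205
top tip pred 327.5940370077925 239.33104051698984 drop [[327.46 240.92]]
287 199
```

View pics/h4.png

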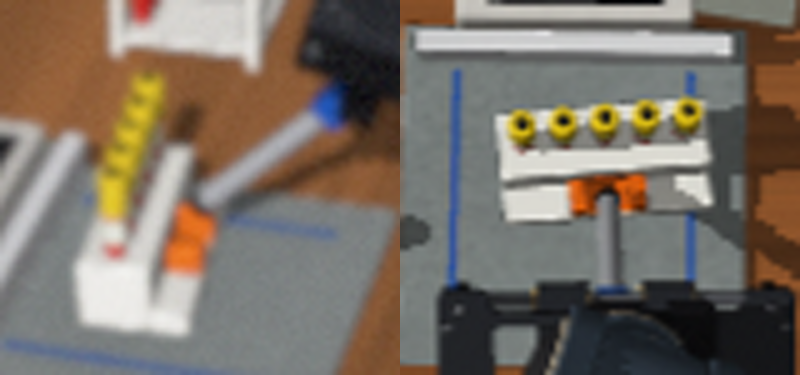

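Both views show the ball centred between the cheeks: the tip is at column 327.5 in the top view, and the cheeks' midpoint is about 327.5. I'll lower the tip and push level.

```bash
cat >> h.py <<'E'
def tipof(s,L=45): return s['position']-19*Rq(s['ee_rot']).as_matrix()[:,2]+137*rodaxis(0,L)
E
python3 - <<'E'
from h import *;import pickle
from cell import *
np.set_printoptions(precision=2,suppress=True)
N=np.array([592,-18,30.]);T=lambda t:tcp_for_tip(t,0,45,15)
print(move_straight(T(N),60,until_force=6));s=sense();print(s['clock'],tipof(s),s['ft_force'])
print(move_straight(T([665,-18,30]),25,until_force=9));sleep(.3);s=sense();print(s['clock'],tipof(s),s['ft_force'],s['width'],s['wrist_torque'])
d={n:get_image(n) for n in('side','top')};pickle.dump((d,s),open('i5.pkl','wb'))
x,y=327,225;cv2.imwrite('pics/p5.png',np.hstack([cv2.resize(d['side']['color'][200:275,245:325],(400,375),interpolation=2),cv2.resize(d['top']['color'][190:265,287:367],(400,375),interpolation=2)]))
E
```

```text
False
14.75 [592.12 -18.26  30.09] [-0.03  0.17 -0.26]
True
16.9 [638.84 -17.01  28.23] [-0.04 -0.32 -0.38] 19.586689763605836 [ 0.04  0.25 -0.04]
```

View pics/p5.png

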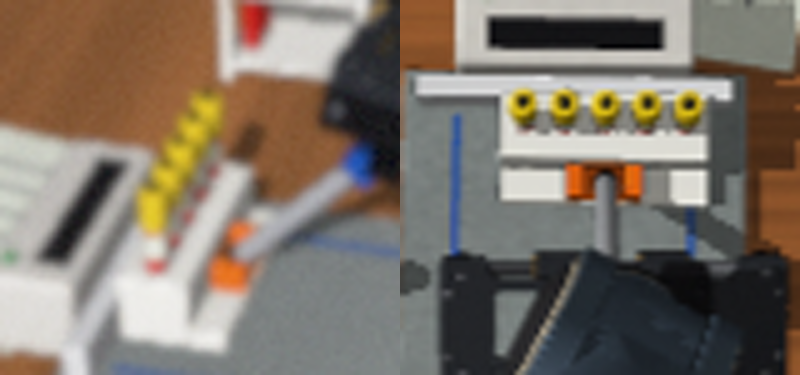

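The carrier now sits square at the fence in both views, with the ball still in the notch, but the stop relaxed the force to zero. I'll step the level push up by position so the force persists.

Run:
```python
from h import *
from cell import *
np.set_printoptions(precision=2,suppress=True)
p=sense()['position'];p[2]+=0.5
t0=tipof(sense())
for i in range(14):
  p=p+[1,0,0]
  move_straight(p,15);sleep(.15);s=sense();print(round(s['clock'],2),tipof(s)-t0,s['ft_force'],s['wrist_torque'])
  if s['ft_force'][0]<-9: break
```

```text
17.4 [0.9  0.02 0.43] [ 0.16 -0.01 -1.33] [-0.06  0.31 -0.01]
17.8 [2.   0.01 0.48] [ 0.53 -0.06 -1.3 ] [-0.04  0.4  -0.01]
18.2 [2.45 0.02 0.26] [-3.18  0.73 -0.18] [-0.01  1.   -0.01]
18.6 [ 2.73 -0.05  0.2 ] [-5.96 -0.06  4.44] [-0.04  1.54 -0.01]
19.0 [ 2.91 -0.12  0.19] [-11.34  -0.35  10.1 ] [0.01 2.01 0.04]
```

Run:
```python
from h import *
from cell import *
np.set_printoptions(precision=2,suppress=True)
def show(k): s=sense();print(k,round(s['clock'],2),tipof(s),s['ft_force'],s['wrist_torque'],round(s['width'],2));return s
p=sense()['position']+[-5,0,0];move_straight(p,40);p=p+[0,0,3.5];move_straight(p,30);sleep(.2);show('raised')
for i in range(12):   # level squaring push
  p=p+[1,0,0];move_straight(p,15);sleep(.15);s=show('lvl')
  if s['ft_force'][0]<-7: break
```

```text
raised 19.8 [636.62 -17.08  31.85] [-0.02  0.77 -0.67] [0.05 0.43 0.05] 19.87
lvl 20.2 [637.55 -17.11  31.85] [ 0.17  0.66 -1.12] [0.01 0.34 0.04] 19.67
lvl 20.6 [638.58 -17.1   31.88] [-0.09  0.4  -1.1 ] [ 0.06  0.44 -0.06] 19.35
lvl 21.0 [639.57 -17.08  31.86] [ 0.62 -0.4  -0.36] [ 0.05  0.38 -0.  ] 19.43
lvl 21.4 [640.6  -17.12  31.89] [-0.06  0.44 -1.17] [ 0.01  0.35 -0.03] 19.9
lvl 21.8 [641.15 -17.05  31.67] [-2.39 -0.19 -0.16] [-0.01  0.8  -0.03] 19.76
lvl 22.2 [641.57 -17.02  31.38] [-4.55 -0.64  1.09] [-0.05  1.7  -0.02] 19.49
lvl 22.6 [641.86 -17.    31.02] [-6.1   0.02  0.3 ] [-0.05  2.06  0.03] 19.74
lvl 23.0 [642.14 -16.98  30.75] [-8.56 -0.19  1.17] [-0.05  2.4  -0.06] 19.78
```

The level push holds about 8.5 N with no downward load. Now the diagonal push.

Run:
```python
from h import *
from cell import *
import pickle
np.set_printoptions(precision=2,suppress=True)
def show(k): s=sense();print(k,round(s['clock'],2),tipof(s),s['ft_force'],s['wrist_torque'],round(s['width'],2));return s
# command = present target; recover it: last p was start of level series +8 mm in x
s=sense();p=s['position'].copy()
p=p+[2.5,0,-1.0]   # target lead of about the present deflection, plus
for i in range(14):
  move_straight(p,12);sleep(.2);s=show('diag')
  f=s['ft_force']
  if f[2]>9.5 and f[0]<-9 or f[0]<-18 or f[2]>16: break
  p=p+[0.5 if f[0]>-11 else 0.15,0,-0.7]
sleep(.5);s=show('hold');d={n:get_image(n) for n in('side','top')};pickle.dump((d,s,p),open('i6.pkl','wb'))
cv2.imwrite('pics/p6.png',np.hstack([cv2.resize(d['side']['color'][200:275,245:325],(400,375),interpolation=2),cv2.resize(d['top']['color'][190:265,287:367],(400,375),interpolation=2)]))
```

```text
diag 23.53 [642.13 -16.86  28.78] [-9.91  0.71  4.29] [-0.02  2.43  0.  ] 19.55
diag 23.98 [642.08 -17.    28.51] [-14.3    0.33  12.48] [0.04 2.89 0.02] 19.59
hold 24.48 [642.13 -17.    28.55] [-15.23   1.22  13.35] [0.04 2.87 0.02] 19.78
```

View pics/p6.png

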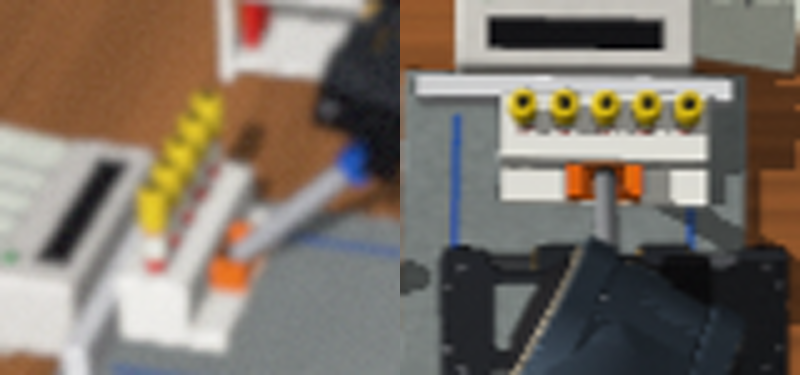

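The carrier is square and flush against the fence in both views, with the ball seated in the notch. The hold is 15 N towards the fence and 13 N down, slightly high, so I'll ease it a little and hand in.

Run:
```python
from h import *
from cell import *
import pickle
np.set_printoptions(precision=2,suppress=True)
p=pickle.load(open('i6.pkl','rb'))[2]
move_straight(p+[-.5,0,.3],5);sleep(.6)
for i in range(3): s=sense();print(s['clock'],tipof(s),s['ft_force'],s['width'],s['finger_force']);sleep(.2)
f=s['ft_force']
if -18<f[0]<-8 and 8<f[2]<18: print(close_job())
```

```text
25.45 [642.06 -16.92  28.65] [-11.24   0.36   7.91] 19.23108401637091 59.98502626083791
25.65 [642.06 -16.92  28.66] [-11.58   0.13   7.77] 19.538961289742343 59.9850682541728
25.85 [642.05 -16.94  28.65] [-10.9   -0.33   7.85] 19.85777350339684 59.98498437926173
```

Run:
```python
from h import *
from cell import *
import pickle
np.set_printoptions(precision=2,suppress=True)
p=pickle.load(open('i6.pkl','rb'))[2]
move_straight(p+[-.3,0,.05],5);sleep(.6)
s=sense();f=s['ft_force'];print(s['clock'],tipof(s),f)
if -18<f[0]<-8 and 8<f[2]<18: print(close_job())
```

```text
26.9 [642.06 -16.97  28.56] [-14.14   0.41  11.21]
the job is handed in; nothing more can be done
None
```

The job is handed in at about 27 s: the carrier looked flush and square to the fence in the last pictures, and the rod is still gripped and pressing at about 14 N towards the fence and 11 N down.

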